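# Clear the inspection turntable and hold its sprung pointer rod out at the mark

### The arm

A 6-joint arm with a two-finger parallel gripper is mounted at the origin on a cart in front of the work surface, level with it; the furniture and walls round the work are solid. World frame = base frame: x ahead of the robot, y to its left, z up, the work surface at z = 0. Lengths are in m, angles in rad, forces in N, time in s.
With the tool pointing down it reaches from about 0.35 to 0.85 m from the base axis. Payload 8.1 kg.
Tool frame: the origin (TCP) lies between the finger pads; the fingertips stand 11 mm ahead of it and the grasp point (between the pads) lies 8 mm behind it (robot.tips_ahead is the distance from the TCP to the fingertips, in m); z points along the fingers, y is the line along which they close (so a half turn about z gives the same grasp; the last joint's range is limited). The gripper opens to 93 mm and grips with 3 to 60 N. Pads are 15 mm wide; open, the fingers measure 128 mm over their backs; the gripper's body (75 mm by 188 mm) begins 65 mm behind the grasp point.
Start: joints at [1.218, 0.13, 1.488, -0, 1.523, -0.085], TCP at [0.159, 0.579, 0.23] pointing down, gripper open.
Joint ranges: [-2.96, 2.96], [-0.89, 2.26], [0.02, 2.5], [-1.34, 4.48], [0, 2.73], [-2.66, 2.66]. Speed limits (rad/s): [2.39, 2.39, 2.79, 3.14, 3.14, 3.14].

### API

Orientations are given as a rotation vector (axis times angle).
In Python, from plant import robot gives the robot as it stands. The module is installed in compiled form; this text tells all that it offers.
- The arm moves only by the tool move_arm, never from a script. Its argument "deltas" is one flat list of numbers, 7 for each row, row after row: the shift along the tool's x, y, z in m, then the turn, a rotation vector about the tool's x, y, z in rad, then the opening, from 0 (shut) to 1 (fully open). A call has 1 to 12 rows; each row is the pose to reach, as a shift and turn from the pose commanded when the call began, along the tool's axes at that moment; what a row does not reach only later rows make up. A row lasts 1/8 s, in which the tool goes at most 62.5 mm and 10.7 degrees, less where a joint would pass 70% of its speed; a pose out of reach is approached as far as the arm can. A call with a gripper value outside its range is refused whole. The fingers move at their own pace and stop on an object; "squeeze" is the grip in N (left out, the last holds). Time passes only in rows, so rows that repeat a pose let the fingers close. It gives the time, the measured TCP pose, the force, the opening and the grip force at its end, in the units of the state.
- robot.read_state(): the state, without advancing time (a new reading comes with each control period).
- robot.read_camera(name): name is "scene" or "top"; returns (picture, depth): 400x640x3 uint8, red, green, blue; 400x640 float32, m along the optical axis (not along the pixel's ray), 0 where there is no reading.
- robot.camera_model(name): a dict with "K" (3x3 intrinsics, pixels), "R" (3x3) and "t" (3): a world point X has camera coordinates R X + t. Camera axes: x right, y down, z forward; pixel columns grow to the right and rows downward; lengths in m; the calibration is good to about 2 mm. A picture is of the moment at which its call begins. camera_model takes no time and is no camera call.
- robot.close_job(): hands the job in; it is judged then, once.
Trained networks look in the newest picture that a camera, given by its name, has taken for a name from the list of things; names that differ only in an ending like _2 or _b are one class to them, and where a whole thing is asked for, a point or a joint stands for the part that bears it (a point fixed in the world has none). Each returns a list of dicts, best first, with "confidence" (0 to 1); they miss things now and then, are a little off and sometimes report something else, mostly with a low value. They report only what shows in the picture. A call takes as long as a camera call. They do not tell look-alikes from the thing itself.
- robot.recognise(camera, label): "uv" ([column, row] in pixels, amid what is visible of it).
The state is a dict: "t": time; "q": joint angles; "dq": joint speeds; "joint_torque": joint torques, N m; "tool_pos": TCP position; "orientation": TCP orientation; "force": force on the tool from outside, world axes, zero at the start; "wrist_torque": the same for the moment, N m; "opening": finger opening in m; "gripper_force": force on a finger pad.
Only numpy, scipy, OpenCV 4.12 (cv2) and the standard library are available. Lean on these libraries where they do the work, as an engineer would, in place of code of your own. Each camera call takes 0.05 s, during which the arm holds its last target. There are 200 camera calls.

### The job

The inspection stand is to be zeroed with nothing on its turntable. Lift the conical reducer off the freely spinning turntable and set it down gently, upright, in the square aluminium tray, let go of it, and leave the other loose things where they are. Then take the knob of the sprung rod, pull the rod out of its tube until the dark ring on it comes level with the mouth of the sleeve, not beyond, and finish while still holding it there: the spring pulls the rod back if you let go.

Things in the scene. Friction and masses are not known exactly. Their poses are not given: they have to be found in the camera images.
- reducer_centre (a point): centre, half-way up, of the conical reducer: a bare metal part 62 mm high, standing upright somewhere on the turntable (up to 45 mm off the turntable's axis), the only tall thing there. Round foot 54 mm across and 12 mm high, then a neck that narrows upward, and on top a round head 33 mm across and 13 mm high (from 18 to 31 mm above this point; good to grip). 0.15 to 0.28 kg. z is its own upward axis.
- tray: square open aluminium tray, 110 x 110 mm outside, 18 mm high, walls and floor 3 mm thick, fixed to the bench to the left of the stand. Origin at the centre of its underside; x and y along its sides, z up.
- table_centre (a point): centre of the turntable's upper face, on its axis, 36 mm above the bench. The turntable is a plain aluminium disc 120 mm across on the grey stand, which is fixed to the bench; it spins freely about its upright axis at the slightest push and has no stop. The point's x axis is level and points from the turntable to the post with the tube, so the rod is pulled out along -x; z up.
- knob (a point): middle of the steel grip knob on the rod's end, on the rod's axis, 85 mm above the bench; it moves with the rod. The knob is a level cylinder 25 mm across and 34 mm long along x, with a collar 30 mm across and 4 mm long at its front end. Pushed in, it lies 88 mm from the turntable's axis, directly between the turntable and the sleeve; the sleeve's mouth is 27 to 57 mm behind its middle. Axes as those of the turntable: the rod comes out along -x.
- ring_mark (a point): centre of the dark ring (4 mm wide, 11 mm across) round the 10 mm steel rod, on the rod's axis 92 mm behind the middle of the knob (+x); it is hidden in the tube while the rod is in.
- mouth (a point): centre of the mouth of the sleeve, the front end of the tube from which the rod comes out, on the rod's axis. The sleeve (aluminium with a dark collar, 24 to 29 mm across) is fixed but sits farther forward or back from one time to the next. x points into the tube, away from the turntable.
- rod (a joint): how far the rod is pulled out, in m: 0 fully in, stop at 0.082. The ring reaches the mouth at 0.035 to 0.065 depending on the sleeve. An inner spring pulls it back: 3 N at 0, 100 N per m more (about 8 N at 0.05); let go, it returns to 0.
- grease_jar_mid (a point): small blue jar with a white lid, 28 mm across, 41 mm high, loose bystander; point half-way up
- seal_box_mid (a point): small cardboard box 40 x 55 x 28 mm, loose bystander; point half-way up
- tweezers_mid (a point): steel tweezers 132 mm long, loose bystander lying on the bench; point at the middle
- centring_ring_mid (a point): metal centring ring with a black seal, 37 mm across, 9 mm high, loose bystander; point at the middle
- spare_bolt_mid (a point): steel bolt 35 mm long, loose bystander lying on the bench; point at the middle
Things that resemble listed ones, but are neither listed nor needed, are in the scene too. Of the things that look like the part that bears reducer_centre, the larger one is meant.

How it is judged:
By the outcome, as a careful person would: the job done as asked, in the order asked, and still so for the second after the job is handed in, while the arm keeps its last pose, push and grip.
It also fails if it takes over 48 s, if anything falls off the work surface, if the arm or the gripper's body presses on something with over 40 N, if the wrist force passes 120 N, or if a joint passes its speed limit or range.

## Working session

There is one attempt and no reset: what is moved stays moved. The work goes in short steps, Python scripts to look and compute and a tool call to move; the robot and the scene stay as the last step left them, time stands still between calls to the robot, and variables do not carry over. Pictures are saved under pics/ and viewed, at most 10 in all, crops included, and the job is handed in when it is done.

Besides the shell and the picture viewer there is one more tool, called after "Emit:" as name(argument=value, ...) on one line, values as JSON. move_arm: Moves the arm, as the interface text tells. Its arguments: {"type":"object","properties":{"deltas":{"type":"array","items":{"type":"number"}},"squeeze":{"type":"number"}},"required":["deltas"]}

```bash
mkdir -p pics
cat > h.py <<'E'
import numpy as np,cv2
from plant import robot
from scipy.spatial.transform import Rotation as Ro
def cam(n): 
    p,d=robot.read_camera(n); return p,d,robot.camera_model(n)
def cloud(d,m):
    v,u=np.mgrid[0:400,0:640]; K=m["K"]
    c=np.stack([(u-K[0][2])/K[0][0]*d,(v-K[1][2])/K[1][1]*d,d],-1)
    return (c-np.array(m["t"]))@np.array(m["R"])
def proj(X,m):
    c=np.array(m["R"])@np.array(X)+np.array(m["t"]); p=np.array(m["K"])@c; return p[:2]/p[2]
E
python3 - <<'E'
from h import *
for n in("scene","top"):
    p,d,m=cam(n); cv2.imwrite(f"pics/{n}0.png",p[...,::-1]); P=cloud(d,m); np.save(n+"0.npy",P)
    print(n,"cam at",np.round(-np.array(m["R"]).T@m["t"],3))
    for l in("reducer_centre","tray","knob","mouth","table_centre","grease_jar_mid","seal_box_mid"):
        for r in robot.recognise(n,l)[:3]:
            u,v=[int(round(x)) for x in r["uv"]]; print(l,round(r["confidence"],2),u,v,np.round(P[v,u],3))
s=robot.read_state();print(s["t"],s["orientation"],s["tool_pos"])
print(Ro.from_rotvec(s["orientation"]).as_matrix().round(3))
E
```

```text
scene cam at [-0.025  0.191  0.651]
reducer_centre 0.94 348 210 [ 0.47  -0.252  0.06 ]
reducer_centre 0.56 281 242 [ 0.519 -0.121  0.017]
tray 0.83 232 277 [ 0.514 -0.005  0.003]
tray 0.36 330 175 [ 0.553 -0.274  0.088]
knob 0.73 332 173 [ 0.551 -0.278  0.093]
knob 0.63 393 194 [ 0.474 -0.386  0.028]
mouth 0.7 313 160 [ 0.613 -0.276  0.094]
table_centre 0.87 332 197 [ 0.567 -0.291  0.011]
grease_jar_mid 0.48 297 201 [ 0.583 -0.208  0.034]
seal_box_mid 0.87 395 195 [ 0.468 -0.386  0.029]
top cam at [ 0.403 -0.216  0.91 ]
reducer_centre 0.9 344 216 [ 0.475 -0.263  0.095]
reducer_centre 0.5 286 199 [ 0.52  -0.134  0.047]
tray 0.85 235 206 [ 0.51  -0.007  0.005]
knob 0.67 351 174 [ 0.566 -0.28   0.095]
mouth 0.69 353 152 [ 0.614 -0.285  0.099]
table_centre 0.88 355 186 [ 0.543 -0.29   0.074]
table_centre 0.38 352 175 [ 0.563 -0.282  0.098]
seal_box_mid 0.87 396 215 [ 0.481 -0.387  0.026]
0.8 [-4.19356737e-01 -3.11346858e+00 -6.41298766e-05] [0.15873793 0.57863595 0.22965075]
[[-0.964  0.265 -0.   ]
 [ 0.265  0.964  0.   ]
 [ 0.     0.    -1.   ]]
```

View pics/scene0.png

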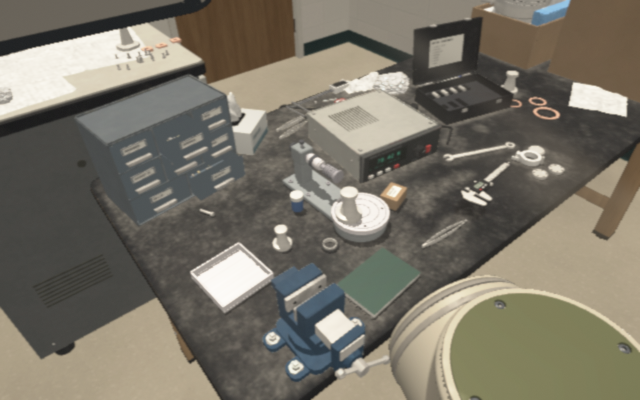

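View pics/top0.png

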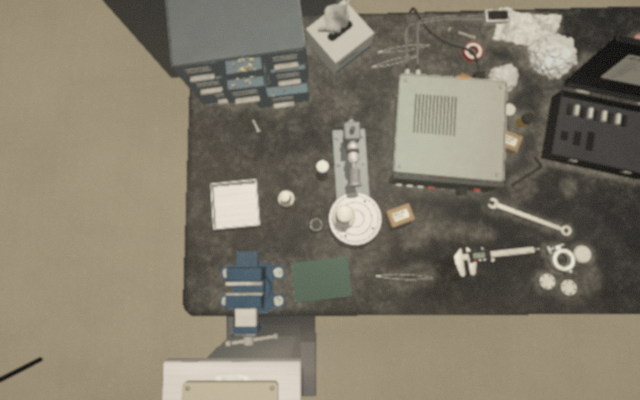

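Run:
```python
from h import *
S=np.load("scene0.npy").reshape(-1,3);T=np.load("top0.npy").reshape(-1,3)
for n,P in(("scene",S),("top",T)):
    x,y,z=P.T
    print(n)
    def st(l,k): 
        Q=P[k]; print(l,len(Q),np.round(np.median(Q,0),4),"min",np.round(Q.min(0),3),"max",np.round(Q.max(0),3)) if len(Q) else print(l,0)
    st("head",(abs(x-.475)<.035)&(abs(y+.263)<.035)&(z>.09)&(z<.11))
    k=(abs(x-.46)<.075)&(abs(y+.285)<.075)&(abs(z-.036)<.004); st("disc",k)
    c=cv2.minEnclosingCircle((P[k][:,:2]*1000).astype(np.float32));print(" circ",c)
    k=(abs(x-.51)<.08)&(abs(y+.005)<.08)&(z>.012)&(z<.024); st("traywall",k)
    print(" rect",cv2.minAreaRect((P[k][:,:2]*1000).astype(np.float32)))
    for a in np.arange(.53,.68,.01):
        st("rod %.3f"%a,(abs(x-a)<.005)&(abs(y+.283)<.03)&(z>.075)&(z<.2))
    st("box",(x>.5)&(x<.75)&(y<-.35)&(y>-.5)&(z>.05))
    st("vise",(x>.25)&(x<.45)&(abs(y+.02)<.08)&(z>.03))
    st("cab",(x>.5)&(x<.9)&(y>-.15)&(y<.2)&(z>.05))
    st("jar",(abs(x-.585)<.03)&(abs(y+.21)<.03)&(z>.03))
```

```text
scene
head 200 [ 0.4758 -0.2576  0.0977] min [ 0.46  -0.278  0.09 ] max [ 0.496 -0.243  0.101]
disc 1259 [ 0.4554 -0.295   0.0359] min [ 0.414 -0.347  0.032] max [ 0.534 -0.227  0.04 ]
 circ ((473.8345031738281, -287.5242004394531), 60.60475158691406)
traywall 598 [ 0.5081 -0.0008  0.0165] min [ 0.454 -0.063  0.012] max [0.574 0.054 0.021]
 rect ((513.523681640625, -4.791465759277344), (114.2021484375, 110.55567169189453), 4.346229553222656)
rod 0.530 0
rod 0.540 99 [ 0.5419 -0.2841  0.0869] min [ 0.539 -0.3    0.075] max [ 0.545 -0.271  0.1  ]
rod 0.550 38 [ 0.5504 -0.2777  0.0942] min [ 0.545 -0.291  0.08 ] max [ 0.555 -0.271  0.099]
rod 0.560 47 [ 0.5599 -0.2768  0.095 ] min [ 0.555 -0.292  0.08 ] max [ 0.565 -0.271  0.099]
rod 0.570 45 [ 0.5698 -0.2753  0.0924] min [ 0.565 -0.291  0.078] max [ 0.575 -0.27   0.1  ]
rod 0.580 18 [ 0.5769 -0.2775  0.0949] min [ 0.575 -0.291  0.085] max [ 0.583 -0.271  0.098]
rod 0.590 32 [ 0.5938 -0.2799  0.0889] min [ 0.586 -0.291  0.079] max [ 0.595 -0.273  0.095]
rod 0.600 54 [ 0.5987 -0.2773  0.0915] min [ 0.595 -0.292  0.076] max [ 0.604 -0.271
[... 2619 characters left out ...]
2814  0.1023] min [ 0.645 -0.299  0.079] max [ 0.655 -0.265  0.106]
rod 0.660 91 [ 0.6598 -0.2814  0.1032] min [ 0.655 -0.299  0.09 ] max [ 0.665 -0.264  0.119]
rod 0.670 62 [ 0.6698 -0.2791  0.1023] min [ 0.665 -0.3    0.097] max [ 0.675 -0.264  0.118]
rod 0.680 46 [ 0.6778 -0.2809  0.1024] min [ 0.675 -0.297  0.099] max [ 0.682 -0.265  0.106]
box 5139 [ 0.6406 -0.4386  0.0877] min [ 0.545 -0.5    0.05 ] max [ 0.75  -0.37   0.094]
vise 2411 [ 0.3223 -0.0544  0.1021] min [ 0.25  -0.093  0.03 ] max [ 0.403 -0.006  0.122]
cab 10846 [ 0.8066 -0.0345  0.2039] min [ 0.707 -0.15   0.05 ] max [0.9   0.094 0.213]
jar 123 [ 0.5973 -0.217   0.0405] min [ 0.584 -0.229  0.032] max [ 0.612 -0.203  0.045]
```

Emit:
move_arm(deltas=[-0.48,-0.468,-0.02,0,0,-0.268,0.7,-0.48,-0.468,-0.02,0,0,-0.268,0.7,-0.48,-0.468,-0.02,0,0,-0.268,0.7,-0.48,-0.468,-0.02,0,0,-0.268,0.7,-0.48,-0.468,-0.02,0,0,-0.268,0.7,-0.48,-0.468,-0.02,0,0,-0.268,0.7,-0.48,-0.468,-0.02,0,0,-0.268,0.7,-0.48,-0.468,-0.02,0,0,-0.268,0.7,-0.48,-0.468,-0.02,0,0,-0.268,0.7,-0.48,-0.468,-0.02,0,0,-0.268,0.7,-0.48,-0.468,-0.02,0,0,-0.268,0.7,-0.48,-0.468,-0.02,0,0,-0.268,0.7], squeeze=15)

```text
t: 2.3
tool_pos: [0.4987, -0.0025, 0.2495]
orientation: [-0.006, -3.142, 0.001]
force: [-0.7, 0.2, -0.3]
opening: 0.0649
gripper_force: 0.0
```

Emit:
move_arm(deltas=[0.02,-0.258,0.1,0,0,0,0.7,0.02,-0.258,0.1,0,0,0,0.7,0.02,-0.258,0.1,0,0,0,0.7,0.02,-0.258,0.1,0,0,0,0.7,0.02,-0.258,0.1,0,0,0,0.7,0.02,-0.258,0.1,0,0,0,0.7,0.02,-0.258,0.1,0,0,0,0.7])

```text
t: 3.18
tool_pos: [0.4782, -0.2565, 0.1501]
orientation: [-0.001, 3.141, 0.001]
force: [0.4, 0.5, -0.0]
opening: 0.0648
gripper_force: 0.0
```

Run:
```python
from h import *
s=robot.read_state();print(s["tool_pos"],s["q"],Ro.from_rotvec(s["orientation"]).as_matrix().round(3).tolist())
p,d,m=cam("scene");P=cloud(d,m);x,y,z=P.reshape(-1,3).T
k=(abs(x-.479)<.03)&(abs(y+.261)<.03)&(z>.088)&(z<.104)
Q=P.reshape(-1,3)[k];print(len(Q),Q.min(0),Q.max(0))
cv2.imwrite("pics/s1.png",cv2.resize(p[120:290,220:440,::-1],None,fx=3.4,fy=3.4))
```

```text
[ 0.47823211 -0.25654872  0.15006479] [-5.87213239e-01  2.74707445e-02  1.74374682e+00  5.22291131e-04
  1.37019958e+00 -2.15895461e+00] [[-1.0, -0.001, 0.0], [-0.001, 1.0, 0.0], [-0.0, 0.0, -1.0]]Traceback (most recent call last):
  File "<stdin>", line 5, in <module>
    return umr_minimum(a, axis, None, out, keepdims, initial, where)
ValueError: zero-size array to reduction operation minimum which has no identity
```

Emit:
move_arm(deltas=[0,0,0.03,0,0,0,0.7,0,0,0.05,0,0,0,0.7,0,0,0.066,0,0,0,0.7,0,0,0.066,0,0,0,0.7,0,0,0.066,0,0,0,0.5,0,0,0.066,0,0,0,0.4,0,0,0.066,0,0,0,0.35,0,0,0.066,0,0,0,0.3,0,0,0.066,0,0,0,0.25,0,0,0.066,0,0,0,0.25,0,0,0.066,0,0,0,0.25], squeeze=15)

```text
t: 4.6
tool_pos: [0.4783, -0.2583, 0.0843]
orientation: [-0.0, 3.141, -0.002]
force: [-0.3, -3.9, 5.9]
opening: 0.0319
gripper_force: 15.0
```

Emit:
move_arm(deltas=[0,0,-0.02,0,0,0,0.2,0,0,-0.06,0,0,0,0.2,0,0,-0.1,0,0,0,0.2,-0.01,0.06,-0.1,0,0,0,0.2,-0.02,0.12,-0.1,0,0,0,0.2,-0.03,0.18,-0.1,0,0,0,0.2,-0.036,0.23,-0.08,0,0,0,0.2,-0.036,0.255,-0.05,0,0,0,0.2,-0.036,0.255,-0.03,0,0,0,0.2,-0.036,0.255,-0.015,0,0,0,0.2,-0.036,0.255,-0.015,0,0,0,0.2,-0.036,0.255,-0.015,0,0,0,0.2], squeeze=22)

```text
t: 6.1
tool_pos: [0.5142, -0.0031, 0.0993]
orientation: [0.001, 3.141, -0.0]
force: [0.5, -0.2, -2.5]
opening: 0.0318
gripper_force: 22.0
```

Run:
```python
from h import *
for n in("scene","top"):
    p,d,m=cam(n);P=cloud(d,m);np.save(n+"2.npy",P)
    if n=="scene":cv2.imwrite("pics/s2.png",cv2.resize(p[100:300,140:440,::-1],None,fx=2.6,fy=2.6))
```

```text
(no output)
```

View pics/s2.png

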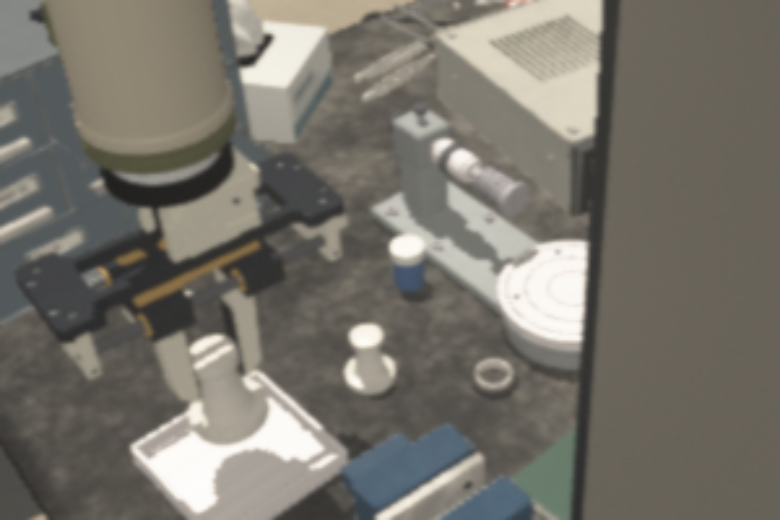

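Emit:
move_arm(deltas=[0,0,0.02,0,0,0,0.2,0,0,0.035,0,0,0,0.2,0,0,0.042,0,0,0,0.2,0,0,0.045,0,0,0,0.2,0,0,0.0465,0,0,0,0.2,0,0,0.0465,0,0,0,0.2])

```text
t: 6.95
tool_pos: [0.5141, -0.0027, 0.0525]
orientation: [-0.0, 3.141, -0.0]
force: [-0.7, -0.6, -2.5]
opening: 0.0315
gripper_force: 22.0
```

Emit:
move_arm(deltas=[0,0,0.0008,0,0,0,0.2,0,0,0.0015,0,0,0,0.2,0,0,0.0015,0,0,0,0.2])

```text
t: 7.32
tool_pos: [0.5145, -0.0029, 0.0515]
orientation: [-0.0, 3.14, -0.0]
force: [-0.9, -0.3, 3.5]
opening: 0.0315
gripper_force: 22.0
```

Emit:
move_arm(deltas=[0,0,0,0,0,0,0.4,0,0,0,0,0,0,0.5,0,0,0,0,0,0,0.6,0,0,0,0,0,0,0.65,0,0,-0.02,0,0,0,0.65,0,0,-0.06,0,0,0,0.65,0,0,-0.12,0,0,0,0.65,-0.005,-0.05,-0.15,0,0,0,0.65,-0.01,-0.1,-0.15,0,0,0,0.65,-0.01,-0.1,-0.15,0,0,0,0.65])

```text
t: 8.57
tool_pos: [0.5241, -0.1057, 0.2012]
orientation: [0.006, 3.141, -0.002]
force: [0.1, 0.8, -0.5]
opening: 0.0604
gripper_force: 0.0
```

Run:
```python
from h import *
s=robot.read_state();print(s["tool_pos"],s["opening"])
for n in("scene","top"):
    p,d,m=cam(n);P=cloud(d,m);Q=P.reshape(-1,3);x,y,z=Q.T
    k=(abs(x-.514)<.04)&(abs(y+.003)<.04)&(z>.052)&(z<.08)
    if k.any():print(n,k.sum(),Q[k].min(0).round(3),Q[k].max(0).round(3))
    cv2.imwrite(f"pics/{n}3.png",p[...,::-1])
    if n=="scene":cv2.imwrite("pics/s3c.png",cv2.resize(p[100:300,140:440,::-1],None,fx=2.6,fy=2.6))
```

```text
[ 0.52406069 -0.1056879   0.20118956] 0.060419464900851795
scene 269 [ 0.495 -0.021  0.056] [0.529 0.012 0.068]
```

View pics/s3c.png

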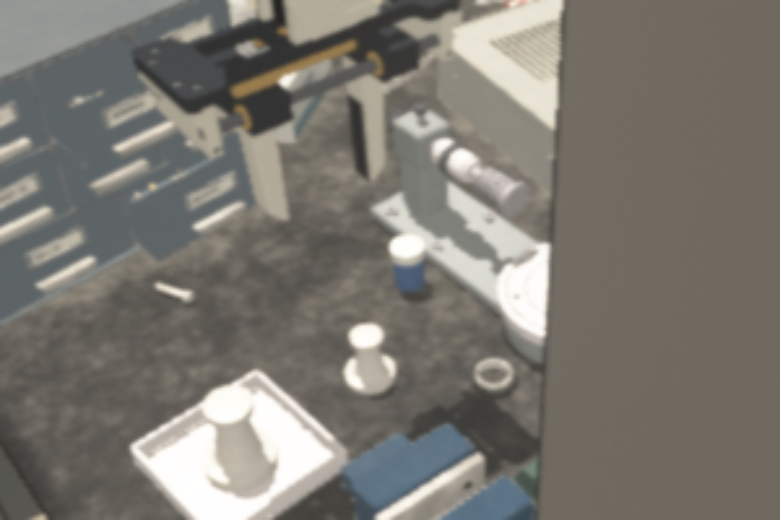

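Emit:
move_arm(deltas=[-0.01,-0.06,0,0,0,-0.04,0.6,-0.02,-0.12,0.03,0,0,-0.04,0.6,-0.0385,-0.181,0.06,0,0,-0.04,0.6,-0.0385,-0.181,0.07,0,0,-0.04,0.6,-0.0385,-0.181,0.07,0,0,-0.04,0.6,-0.0385,-0.181,0.07,0,0,-0.04,0.6])

```text
t: 9.43
tool_pos: [0.5629, -0.2819, 0.1315]
orientation: [-0.066, 3.14, 0.0]
force: [0.5, 0.4, -0.5]
opening: 0.0558
gripper_force: 0.0
```

Emit:
move_arm(deltas=[0,-0.003,0.02,0,0,0,0.6,0,-0.003,0.04,0,0,0,0.6,0,-0.003,0.0545,0,0,0,0.6,0,-0.003,0.0545,0,0,0,0.6,0,-0.003,0.0545,0,0,0,0.45,0,-0.003,0.0545,0,0,0,0.35,0,-0.003,0.0545,0,0,0,0.25,0,-0.003,0.0545,0,0,0,0.15,0,-0.003,0.0545,0,0,0,0.1,0,-0.003,0.0545,0,0,0,0.1], squeeze=35)

```text
t: 10.68
tool_pos: [0.5628, -0.2861, 0.0767]
orientation: [-0.064, 3.141, 0.001]
force: [-1.5, 6.2, 4.9]
opening: 0.0238
gripper_force: 35.0
```

Run:
```python
from h import *
s=robot.read_state();print(s["tool_pos"],s["opening"],s["q"],s["force"])
ims=[]
for n in("scene","top"):
    p,d,m=cam(n);u,v=proj([.59,-.285,.085],m).astype(int);print(n,u,v)
    ims.append(cv2.resize(p[v-35:v+35,u-35:u+35,::-1],(400,400),interpolation=cv2.INTER_CUBIC))
cv2.imwrite("pics/k4.png",np.hstack(ims))
```

```text
[ 0.56277621 -0.28609216  0.07666709] 0.02381025543391767 [-5.51982819e-01  3.29780048e-01  1.54453911e+00  8.66666240e-04
  1.26728366e+00 -2.16357296e+00] [-1.46501095  6.17514022  4.91777642]
scene 323 166
top 352 164
```

View pics/k4.png

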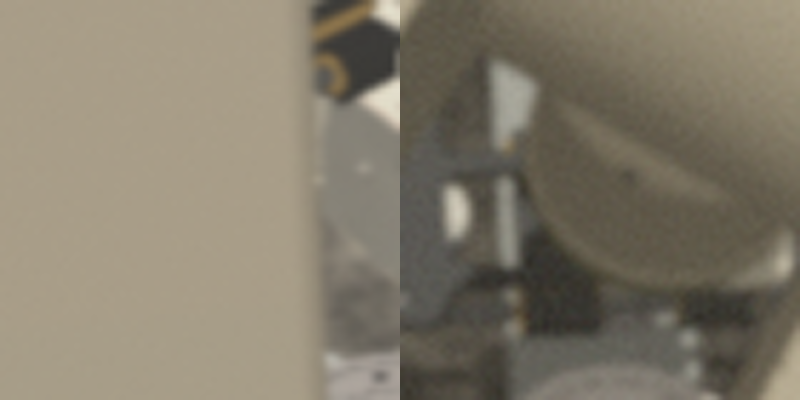

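Run:
```python
from h import *
a=np.array([1,.04,0]);a/=np.linalg.norm(a);b=np.array([-a[1],a[0],0])
for f,n in(("scene0","scene"),("top0","top"),("scene2","scene"),("top2","top")):
    P=np.load(f+".npy").reshape(-1,3)-np.array([.563,-.285,.085]);s=P@a;t=P@b;z=P[:,2]
    r=np.hypot(t,z);k=(s>-.04)&(s<.09)&(r>.0085)&(r<.018)&(z>-.005)
    q=np.sort(s[k]*1000);h,_=np.histogram(q,np.arange(-26,60,2));print(f,t[k&(s<.015)].mean().round(4),t[k&(s>.03)].mean().round(4));print(dict(zip(range(-26,58,2),h.tolist())))
ims=[]
for n in("scene0","top0"):
    m=robot.camera_model(n[:-1]);p=cv2.imread(f"pics/{n}.png");u,v=proj([.58,-.285,.085],m).round().astype(int)
    im=cv2.resize(p[v-20:v+20,u-20:u+20],(400,400),interpolation=cv2.INTER_CUBIC)
    for s in(-.017,.017,.027,.032,.037):
        for e in(-1,1):
            w=proj(np.array([.563,-.285,.085])+s*a+e*b*.016,m);w=((w-[u-20,v-20]+.5)*10).astype(int);cv2.circle(im,tuple(map(int,w)),3,(0,0,255),-1)
    ims.append(im)
cv2.imwrite("pics/k5.png",np.hstack(ims))
```

```text
scene0 0.0056 0.0053
{-26: 0, -24: 7, -22: 31, -20: 17, -18: 4, -16: 7, -14: 9, -12: 6, -10: 8, -8: 11, -6: 8, -4: 12, -2: 6, 0: 7, 2: 14, 4: 4, 6: 10, 8: 7, 10: 8, 12: 11, 14: 7, 16: 1, 18: 0, 20: 0, 22: 0, 24: 0, 26: 0, 28: 1, 30: 8, 32: 8, 34: 13, 36: 11, 38: 4, 40: 9, 42: 8, 44: 6, 46: 9, 48: 6, 50: 18, 52: 13, 54: 10, 56: 10}
top0 -0.0001 -0.0003
{-26: 0, -24: 0, -22: 10, -20: 12, -18: 11, -16: 10, -14: 10, -12: 10, -10: 11, -8: 11, -6: 8, -4: 11, -2: 11, 0: 12, 2: 11, 4: 9, 6: 10, 8: 11, 10: 11, 12: 12, 14: 7, 16: 5, 18: 0, 20: 0, 22: 0, 24: 0, 26: 0, 28: 0, 30: 0, 32: 5, 34: 7, 36: 10, 38: 9, 40: 11, 42: 11, 44: 9, 46: 11, 48: 9, 50: 9, 52: 16, 54: 11, 56: 11}
scene2 0.0056 0.0052
{-26: 0, -24: 12, -22: 28, -20: 17, -18: 3, -16: 4, -14: 10, -12: 9, -10: 7, -8: 10, -6: 8, -4: 11, -2: 11, 0: 5, 2: 10, 4: 10, 6: 6, 8: 7, 10: 8, 12: 8, 14: 10, 16: 1, 18: 0, 20: 0, 22: 0, 24: 0, 26: 0, 28: 2, 30: 7, 32: 10, 34: 8, 36: 11, 38: 7, 40: 8, 42: 9, 44: 7, 46: 5, 48: 12, 50: 13, 52: 16, 54: 11, 56: 8}
top2 -0.0001 -0.0002
{-26: 0, -24: 0, -22: 10, -20: 12, -18: 11, -16: 10, -14: 12, -12: 8, -10: 12, -8: 7, -6: 13, -4: 8, -2: 13, 0: 10, 2: 12, 4: 9, 6: 12, 8: 10, 10: 12, 12: 10, 14: 9, 16: 4, 18: 0, 20: 0, 22: 0, 24: 0, 26: 0, 28: 0, 30: 0, 32: 5, 34: 10, 36: 12, 38: 7, 40: 10, 42: 11, 44: 10, 46: 9, 48: 11, 50: 8, 52: 19, 54: 12, 56: 12}
```

View pics/k5.png

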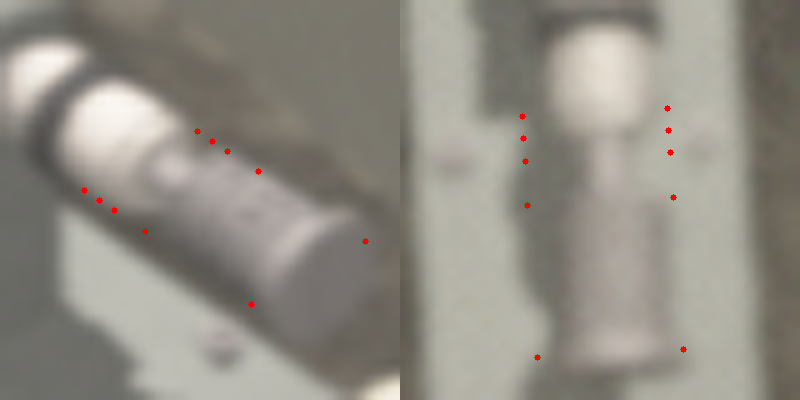

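Emit:
move_arm(deltas=[0,0.001,0,0,0,0,0.1,0.008,0.001,0,0,0,0,0.1,0.018,0.001,0,0,0,0,0.1,0.03,0.001,0,0,0,0,0.1,0.042,0.001,0,0,0,0,0.1,0.052,0.001,0,0,0,0,0.1,0.056,0.001,0,0,0,0,0.1,0.056,0.001,0,0,0,0,0.1,0.056,0.001,0,0,0,0,0.1,0.056,0.001,0,0,0,0,0.1], squeeze=45)

```text
t: 12.02
tool_pos: [0.5074, -0.2883, 0.0767]
orientation: [-0.063, 3.138, -0.002]
force: [7.3, 0.5, -0.3]
opening: 0.0241
gripper_force: 45.0
```

Run:
```python
from h import *
s=robot.read_state();print(s["tool_pos"],s["opening"],s["force"])
ims=[]
for n in("scene","top"):
    p,d,m=cam(n);P=cloud(d,m)
    u,v=proj([.58,-.285,.085],m).round().astype(int);print(P[v,u]);cv2.imwrite(f"pics/{n}6.png",p[...,::-1])
    ims.append(cv2.resize(p[v-30:v+30,u-30:u+30,::-1],(400,400),interpolation=cv2.INTER_CUBIC))
    for l in("ring_mark","mouth","knob"):
        for r in robot.recognise(n,l)[:2]:
            a,b=[int(round(x)) for x in r["uv"]];print(n,l,r["confidence"],r["uv"],P[b,a].round(3))
cv2.imwrite("pics/k6.png",np.hstack(ims))
```

```text
[ 0.50736366 -0.28830532  0.07673904] 0.024096627213427133 [ 7.32620221  0.45588898 -0.32945665]
[0.06486756 0.12022176 0.56634728]
scene ring_mark 0.75 [442.6, 234.1] [ 0.341 -0.399 -0.   ]
scene ring_mark 0.42 [356.8, 189.3] [ 0.484 -0.288  0.087]
scene knob 0.69 [351.7, 186.5] [ 0.489 -0.278  0.096]
[ 0.49569267 -0.25216872  0.47680479]
```

View pics/k6.png

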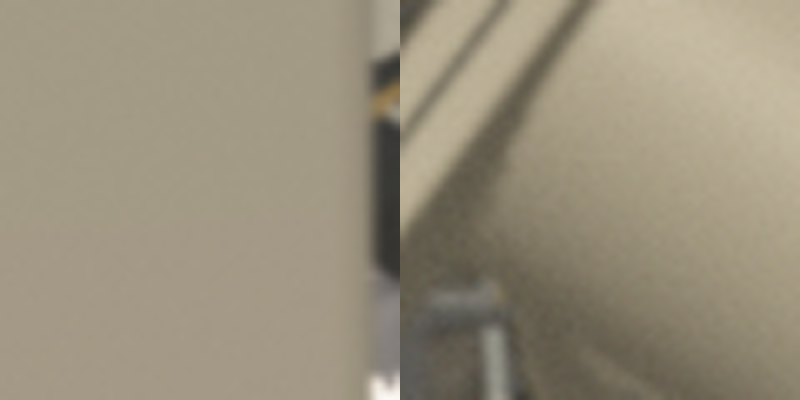

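Run:
```python
from h import *
a=np.array([1,.04,0]);a/=np.linalg.norm(a);b=np.array([-a[1],a[0],0])
for f in("scene0","scene2","top0","top2"):
    n=f[:-1];m=robot.camera_model(n);P=np.load(f+".npy")-np.array([.563,-.285,.085]);s=P@a*1000;t=P@b*1000;z=P[...,2]*1000
    u,v=proj(np.array([.563,-.285,.085])+.03*a,m).round().astype(int);print(f)
    for j in range(v-7,v+6):
        print(" ".join("%3d/%2d"%(s[j,i],np.hypot(t[j,i],z[j,i])) if abs(s[j,i])<60 and z[j,i]>-20 else "  .   " for i in range(u-10,u+9)))
# slip check, now
p,d,m=cam("scene");Q=cloud(d,m).reshape(-1,3)-np.array([.563,-.285,.085]);s=Q@a;r=np.hypot(Q@b,Q[:,2]);k=(s<-.05)&(s>-.1)&(r<.014)
h,e=np.histogram(s[k]*1000,np.arange(-100,-50,1));print(dict(zip(e.tolist(),h.tolist())))
Q=np.load("scene0.npy").reshape(-1,3)-np.array([.563,-.285,.085]);s=Q@a;r=np.hypot(Q@b,Q[:,2]);k=(s<0)&(s>-.045)&(r<.014)
h,e=np.histogram(s[k]*1000,np.arange(-45,0,1));print(dict(zip(e.tolist(),h.tolist())))
```

```text
scene0
 52/13  50/12  48/13  46/12  46/10  43/12  41/12  42/10  39/12   .      .      .      .      .      .      .      .      .      .   
 52/11  50/11  47/11  44/13  43/11  42/10  40/11  37/12  36/11  36/11  36/11   .      .      .      .      .      .      .      .   
 52/10  48/11  45/12  43/11  39/13  40/10  37/11  36/10  35/ 9  34/ 9  35/ 9  34/10   .      .      .      .      .      .      .   
 47/14  46/12  43/12  44/ 8  40/10  35/13  35/11  34/10  32/10  32/ 9  31/ 8  31/ 8  31/ 9   .      .      .      .      .      .   
 49/11  47/10  42/12  41/11  39/10  36/10  35/ 9  32/11  31/ 8  32/ 6  31/ 6  31/ 6  31/ 8   .      .      .      .      .      .   
 48/11  45/11  41/12  40/11  35/13  37/ 8  33/10  31/ 9  30/ 8  31/ 4  30/ 4  31/ 5  29/ 6   .      .     15/12  12/13  13/12   .   
 46/13  43/13  40/12  39/11  35/12  34/10  32/ 9  31/ 7  31/ 5  28/ 5  27/ 5  25/ 4  24/ 4  14/13  12/13  12/12  10/12   8/13   9/12
 50/11  45/12  41/12  37/12  37/10  34/10  31/ 9  31/ 7  30/ 4  27/ 5  27/ 2  23/ 4  15/12  14/10  11/12  11/10   5/15   6/12   4/13
 52/13  52/13  44/11  37/12  
[... 5884 characters left out ...]
5: 0, -94: 0, -93: 0, -92: 0, -91: 0, -90: 0, -89: 0, -88: 0, -87: 0, -86: 0, -85: 0, -84: 0, -83: 0, -82: 0, -81: 0, -80: 0, -79: 4, -78: 26, -77: 39, -76: 12, -75: 1, -74: 0, -73: 1, -72: 0, -71: 1, -70: 4, -69: 2, -68: 2, -67: 1, -66: 1, -65: 1, -64: 1, -63: 1, -62: 2, -61: 1, -60: 0, -59: 0, -58: 1, -57: 1, -56: 1, -55: 0, -54: 0, -53: 0, -52: 0}
{-45: 0, -44: 0, -43: 0, -42: 0, -41: 0, -40: 0, -39: 0, -38: 0, -37: 0, -36: 0, -35: 0, -34: 0, -33: 0, -32: 0, -31: 0, -30: 0, -29: 0, -28: 0, -27: 0, -26: 0, -25: 0, -24: 2, -23: 15, -22: 33, -21: 22, -20: 8, -19: 1, -18: 2, -17: 1, -16: 3, -15: 4, -14: 3, -13: 4, -12: 3, -11: 3, -10: 2, -9: 6, -8: 7, -7: 3, -6: 2, -5: 6, -4: 3, -3: 9, -2: 1}
```

Emit:
move_arm(deltas=[0.002,0,0,0,0,0,0.1,0.004,0,0,0,0,0,0.1,0.0046,0,0,0,0,0,0.1,0.0046,0,0,0,0,0,0.1,0.0046,0,0,0,0,0,0.1,0.0046,0,0,0,0,0,0.1], squeeze=45)

```text
t: 13.22
tool_pos: [0.5028, -0.2885, 0.0767]
orientation: [-0.063, 3.138, -0.002]
force: [8.5, 0.5, -0.2]
opening: 0.0243
gripper_force: 45.0
```

Run:
```python
from h import *
a=np.array([1,.04,0]);a/=np.linalg.norm(a);b=np.array([-a[1],a[0],0])
st=robot.read_state();print(st["tool_pos"],st["force"],st["gripper_force"],st["dq"])
o=np.array([.563,-.285,.085])
def f(P,c):
    Q=P.reshape(-1,3)-o;s=Q@a*1000;r=np.hypot(Q@b,Q[:,2]);k=(abs(s-c)<4)&(r<.014);return np.median(s[k]),k.sum()
p,d,m=cam("scene");P=cloud(d,m)
print(f(P,-81.5),f(np.load("scene0.npy"),-21.5),f(np.load("scene2.npy"),-21.5))
Q=np.load("scene2.npy").reshape(-1,3)-o;s=Q@a*1000;t=Q@b;r=np.hypot(t,Q[:,2]);k=(s>28)&(s<34)&(r>.0055)&(r<.0095);print(np.median(s[k]),k.sum())
cv2.imwrite("pics/s7.png",p[...,::-1])
```

```text
[ 0.50283925 -0.28846499  0.07671505] [ 8.45479446  0.51042851 -0.24161132] 44.999969601631165 [ 6.04727901e-04 -7.38942564e-05 -9.27561177e-05  1.65853241e-03
  1.13202495e-03  3.78027775e-05]
(np.float64(-81.25026570390357), np.int64(77)) (np.float64(-21.26209577902501), np.int64(81)) (np.float64(-21.29992715024534), np.int64(86))
31.443214575030424 20
```

View pics/s7.png

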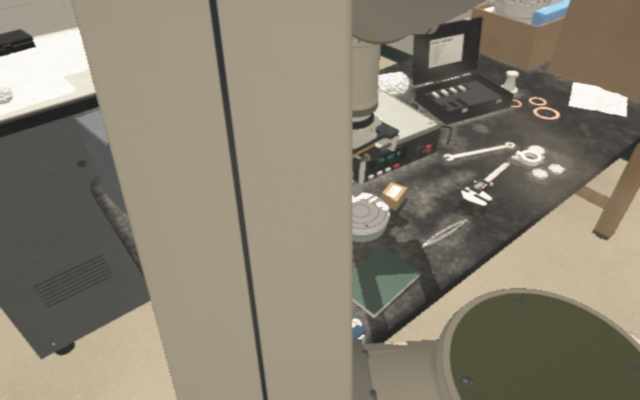

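```bash
python3 -c "
from plant import robot
print(robot.close_job())"
```

```text
the job is handed in; nothing more can be done
None
```

I set the reducer upright in the tray and let go, then pulled the rod out 60.0 mm and handed the job in with the knob still held. That should put the dark ring level with the sleeve's mouth to within about 1 mm, but the arm hid both from the cameras, so I took this from depth measurements rather than seeing it.

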